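# Hang the check weight on the load cell

### The arm

A 6-joint arm with a two-finger parallel gripper is mounted at the origin on a cart in front of the work surface, level with it; the furniture and walls round the work are solid. World frame = base frame: x ahead of the robot, y to its left, z up, the work surface at z = 0. Lengths are in mm, angles in rad, forces in N, time in s.
With the tool pointing down it reaches from about 350 to 875 mm from the base axis. Payload 4.2 kg.
Tool frame: the origin (TCP) lies midway between the tips of the shut fingers; the grasp point (between the pads) lies 19 mm behind it; z points along the fingers, y is the line along which they close (so a half turn about z gives the same grasp; the last joint's range is limited). The gripper opens to 85 mm and grips with 20 to 120 N. Pads are 22 mm wide; open, the fingers measure 114 mm over their backs; the gripper's body (76 mm by 85 mm) begins 54 mm behind the grasp point. The pads swing forward as they close: fully open they stand 13 mm farther back than shut.
Start: joints at [1.465, 0.385, 0.008, 0, -1.194, -0.259], TCP at [222.944, 583.862, 231.312] pointing down, gripper open.
Joint ranges: [-3.14, 3.14], [-1.21, 2.06], [-1.07, 1.41], [-3.16, 2.05], [-2.99, -0.16], [-3.1, 3.1]. Speed limits (rad/s): [2.79, 2.79, 3.14, 3.14, 3.14, 3.14].

### API

Orientations are given as a unit quaternion [x, y, z, w].
In Python, from bench import arm, eyes, nets gives the robot as it stands.
- The arm moves only by the tool apply_moves, never from a script. Its arguments are lists of equal length, an entry for each row: "delta_rot": the turn, a rotation vector about the tool's x, y, z as a fraction of full scale, a list of three; "xyz": the shift along the tool's x, y, z as a fraction of full scale, a list of three; "hand": the gripper command: -1 is fully open, 1 is shut, values between are in proportion. In form: {"delta_rot": [[ax, ay, az], ...], "xyz": [[dx, dy, dz], ...], "hand": [hand, ...]}. A call has 1 to 20 rows; each row shifts and turns the commanded pose from where the row before left it, along the tool's axes as they then stand; what a row does not reach is not made up. Full scale, the value 1, is 0.025 m for a shift and 6 degrees for a turn. A row lasts 1/12 s, in which the tool goes at most 41.7 mm and 7.16 degrees, less where a joint would pass 70% of its speed; a pose out of reach is approached as far as the arm can. A call with a number of a shift or a turn outside -1 to 1 is refused whole. A call with a gripper value outside its range is refused whole. The fingers move at their own pace and stop on an object; the grip force is fixed at half the most. Time passes only in rows, so rows that do not move let the fingers close. It gives the time, the measured TCP pose, the force, the opening and the grip force at its end, in the units of the state.
- arm.read_state(): the state, without advancing time (a new reading comes with each control period).
- eyes.get_image(name): name is "scene" or "top" or "wrist"; returns a dict with "frame" (384x512x3 uint8, red, green, blue), "range_z" (384x512 float32, mm along the optical axis (not along the pixel's ray), 0 where there is no reading), "camera_matrix" (3x3 intrinsics, pixels), "dist" ([k1, k2, p1, p2, k3] as OpenCV has them; the pictures are not rectified), "R" (3x3) and "t" (3): a world point X has camera coordinates R X + t; the wrist camera has in their place "hand_eye" (4x4, takes a point from camera to tool coordinates, whose origin is the TCP and whose axes are the flange's). Camera axes: x right, y down, z forward; pixel columns grow to the right and rows downward; lengths in mm; the calibration is good to about 2 mm. A picture is of the moment at which its call begins: read the wrist's pose just before it.
- arm.job_done(): hands the job in; it is judged then, once.
Trained networks look in a picture, given as the dict that the camera call returned (one of the last four; its "shot" number tells which), for a name from the list of things; names that differ only in an ending like _2 or _b are one class to them, and where a whole thing is asked for, a point or a joint stands for the part that bears it (a point fixed in the world has none). Each returns a list of dicts, best first, with "score" (0 to 1); they miss things now and then, are a little off and sometimes report something else, mostly with a low value. They report only what shows in the picture. A call takes as long as a camera call. They do not tell look-alikes from the thing itself.
- nets.look_for(name, picture): "bbox" ([left, top, right, bottom] in pixels, round what is visible of it).
- nets.masks_of(name, picture): "region" (384x512 bool, what is visible of it) and "bbox" ([left, top, right, bottom] in pixels, round what is visible of it).
The state is a dict: "clock": time; "joints": joint angles; "joint_vel": joint speeds; "joint_efforts": joint torques, N m; "position": TCP position; "ee_rot": TCP orientation; "contact_force": force on the tool from outside, world axes, zero at the start; "wrist_torque": the same for the moment, N m; "gripper_width": finger opening in mm; "grasp_force": force on a finger pad.
Only numpy, scipy, OpenCV 4.12 (cv2) and the standard library are available. Lean on these libraries where they do the work, as an engineer would, in place of code of your own. Each camera call takes 0.05 s, during which the arm holds its last target. There are 200 camera calls.

### The job

Check the load cell: pick up the larger of the two check weights, press the sprung gate of its snap hook against the eye at the end of the load cell until the hook is on, and let the weight down gently and leave it hanging freely from the eye with the gate sprung shut. The cell is delicate: feel your way and never load it or its stand with more than 12 N in any direction. Leave the smaller weight and the other things on the bench where they are.

Things in the scene. Friction and masses are not known exactly. Their poses are not given: they have to be found in the camera images.
- weight_large: The larger check weight, bare steel, loose, 0.34 to 0.46 kg: a cylinder 50 mm across and 30 mm high standing on the bench, a snap hook fixed upright in its top (125 mm high in all). Origin: centre of its underside, z up. The hook lies in the body's x-z plane, x -23 to +23 mm, is 10 mm thick in y, of 10 mm bar; gate on the +x side, solid back on the -x side, clear inside from x -13 to +13.
- hook_back (a point): Point on the solid back of the larger weight's hook, axes as the weight's, at (-18, 0, 92) mm in it. The back is an upright square bar 10 x 10 mm, straight from z = 58 to 102 mm above the weight's underside; good to pinch from above across its 10 mm thickness (y), a few mm to its outer (-x) side so that the fingers stay clear of the eye inside the hook.
- hook_nose (a point): Lower end of the nose of the larger weight's hook, at (18, 0, 97) mm in the weight: the nose is the round end of the 10 mm top bow (x 13 to 23). The gate closes the gap below it, down to its pivot at (18, 0, 58) mm. To enter, the eye's bar must meet the gate below the nose: bar centre best 5 to 13 mm under this point.
- hook_crest (a point): Inside crest of the top bow of the larger weight's hook, at (0, 0, 115) mm in the weight; the inside of the bow is a half circle of radius 13 mm about the point 13 mm below. When the weight hangs, the eye's bar lies under this point and carries it here.
- gate_weight_large (a joint): Gate (7 mm round bar) of the larger hook, rad: 0 shut, grows as its top swings in towards the hook's back, stop at 0.60. Sprung shut: to open it 30 mm above the pivot takes 3 N at first, about 6 N near the stop. The eye's bar is clear inside the nose about 17 mm after first touch; the stop comes 2 to 6 mm later. Let the hook down then: the gate shuts once the bar is some 12 mm higher in the hook.
- weight_small: The smaller check weight, to be left alone: a cylinder 34 mm in diameter and 22 mm high with the same snap hook (total height 117 mm), loose, 0.2 kg. Origin: centre of its underside, z up, gate on its +x side.
- stand: Test stand, fixed: grey base plate 240 x 130 mm, post 246 mm high near its back (at x 170, y 22 mm), boss head, and a load cell, an aluminium beam 24 mm wide and 28 mm high, that reaches out level in -x and ends in a closed level eye. Nothing stands above or in front of the eye. Origin: on the bench right below point eye_nominal; x points from the eye to the post, z up.
- eye_nominal (a point): Nominal centre of the eye's front bar, 200 mm above the bench, axes as the stand's. The bar is 8 mm round steel along y, straight for 28 mm; the opening behind it is 40 mm wide (y), 33 mm long (x). The cell is clamped by hand: the real bar lies up to 15 mm before or behind this point in x and up to 6 mm above or below it, which is not reported: find it by touch or sight. It does not give.
- timer: Lab timer, 62 x 62 x 20 mm, lying loose on the bench: leave it. Origin: centre of its underside.
- petri: Petri dish with lid, 58 mm in diameter, 15 mm high, loose: leave it. Origin: centre of its underside.
- beaker_small: Small empty beaker, 46 mm in diameter, 57 mm high, loose: leave it. Origin: centre of its underside.
- marker: Marker pen, 125 x 12 mm, lying loose on the bench: leave it. Origin: centre of its underside.
Mind the look-alikes: they are no part of the job. Leave any yellow look-alike of the weight_large alone.

How it is judged (in metres and radians):
On the way, in this order (a step that is already met when the one before it is completed fails the run):
1. the larger weight is lifted off the bench (height (world z) of weight_large above 0.03 m), for 0.1 s.
2. its gate is pressed open by the eye (value of joint gate_weight_large above 0.3 rad and contact force between weight_large and stand above 1 N), for 0.05 s.
At the end, for the whole second after the job is handed in: The larger weight hangs by its hook's top bow from the eye, which carries it (over 2 N), within 9 degrees of upright and under 40 mm/s; underside 80 to 98 mm above the bench, within 25 mm in x of the stand's origin; gate shut (under 0.08 rad) (contact force between weight_large and stand above 2 N and value of joint gate_weight_large below 0.08 rad and angle between weight_large's own z axis and vertical below 0.15 rad and z of weight_large in the frame of stand between 0.08 and 0.098 m and x of weight_large in the frame of stand between -0.025 and 0.025 m and linear speed of weight_large below 0.04 m/s); the robot touches nothing.
It fails at once if the load cell or its stand is loaded with more than 12 N (contact force between stand and anything else above 12 N).
It fails at once if the smaller weight is moved by more than 20 mm or tipped over (distance of weight_small from where it was at the start of the episode above 0.02 m or angle between weight_small's own z axis and vertical above 0.5 rad).
It fails at once if timer, Petri dish, beaker or marker is shifted by more than 30 mm (distance of any of timer, petri, beaker_small, marker from where it was at the start of the episode above 0.03 m).
It also fails if it takes over 72 s, if anything falls off the work surface, if the arm or the gripper's body presses on something with over 40 N, if the wrist force passes 120 N, or if a joint passes its speed limit or range.

## Working session

There is one attempt and no reset: what is moved stays moved. The work goes in short steps, Python scripts to look and compute and a tool call to move; the robot and the scene stay as the last step left them, time stands still between calls to the robot, and variables do not carry over. Pictures are saved under pics/ and viewed, at most 10 in all, crops included, and the job is handed in when it is done.

Besides the shell and the picture viewer there is one more tool, called after ">>>" by a JSON object that holds its "name" and its "arguments", one argument or row to a line. apply_moves: Moves the arm, as the interface text tells. Its arguments: {"type":"object","properties":{"delta_rot":{"type":"array"},"xyz":{"type":"array"},"hand":{"type":"array"}},"required":["delta_rot","xyz","hand"]}

```bash
mkdir -p pics; cat > h.py <<'E'
import numpy as np, cv2
from bench import arm, eyes, nets
from scipy.spatial.transform import Rotation as Ro
def world(im, uv, z):
    uv=np.array(uv,float).reshape(-1,1,2); z=np.array(z,float).reshape(-1)
    n=cv2.undistortPoints(uv,np.array(im["camera_matrix"]),np.array(im["dist"])).reshape(-1,2)
    pc=np.c_[n*z[:,None],z]
    if "R" in im: return (pc-np.array(im["t"]).reshape(3))@np.array(im["R"])
    s=arm.read_state(); H=np.array(im["hand_eye"])
    pt=pc@H[:3,:3].T+H[:3,3]
    return Ro.from_quat(s["ee_rot"]).apply(pt)+np.array(s["position"])
def mworld(im,mask):
    v,u=np.nonzero(mask&(im["range_z"]>0)); return world(im,np.c_[u,v],im["range_z"][v,u]),u,v
E
python3 - <<'E'
from h import *
s=arm.read_state(); print(s)
ims={n:eyes.get_image(n) for n in ("scene","top")}
cv2.imwrite("pics/a.png",np.vstack([ims[n]["frame"][:,:,::-1] for n in ims])[:, :] if 0 else cv2.resize(np.hstack([ims[n]["frame"][:,:,::-1] for n in ims]),(800,300)))
cv2.imwrite("pics/top.png",cv2.resize(ims["top"]["frame"][:,:,::-1],(800,600),interpolation=cv2.INTER_CUBIC))
for n,im in ims.items():
  print(n,"cam at",-np.array(im["R"]).T@np.array(im["t"]).ravel())
  for nm in ("weight_large","weight_small","stand","timer","petri","beaker_small","marker"):
    for r in nets.masks_of(nm,im)[:3]:
      P,u,v=mworld(im,r["region"])
      if len(P): print(n,nm,round(r["score"],2),np.round(r["bbox"]),np.round(np.median(P,0)),np.round(np.percentile(P,2,axis=0)),np.round(np.percentile(P,98,axis=0)),im["frame"][v,u].mean(0).round())
E
```

```text
{'clock': 0.0, 'joints': array([ 1.46459514e+00,  3.85551964e-01,  6.61113920e-03, -5.12232394e-04,
       -1.19400059e+00, -2.58659953e-01]), 'joint_vel': array([-0.00138464,  0.00191748, -0.00089017, -0.00056943,  0.00108789,
       -0.00118369]), 'joint_efforts': array([-2.22110175e-04, -3.92297137e+01,  1.88398325e+01,  4.18625593e+00,
       -4.66775353e-03,  1.25458364e-06]), 'position': array([222.74653672, 583.32465544, 230.21664867]), 'ee_rot': array([ 9.83387902e-01, -1.81513158e-01, -1.55676627e-04,  1.08755647e-03]), 'contact_force': array([0.19767426, 0.31623893, 0.19999492]), 'wrist_torque': array([ 0.02654517, -0.02423898, -0.03549116]), 'grasp_force': 0.0, 'gripper_width': 85.57718042332166}
scene cam at [-288.89804434 -671.48672766  529.18773921]
scene weight_large 0.69 [318. 215. 345. 274.] [ 417. -422.   31.] [ 409. -441.    5.] [ 447. -395.  124.] [90. 90. 93.]
scene weight_large 0.59 [267. 243. 293. 307.] [ 283. -377.   33.] [ 268. -395.    4.] [ 309. -351.  124.] [130. 112.  55.]
scene weight_small 0.62 [179. 182. 196. 222.] [441. -20.  48.] [424. -32.  -1.] [59
[... 1243 characters left out ...]
 103. 106.]
top stand 0.74 [292. 126. 311. 149.] [ 569. -373.   14.] [ 543. -401.   -0.] [ 597. -347.   18.] [133. 135. 135.]
top timer 0.98 [210. 193. 237. 216.] [ 384. -143.   17.] [ 353. -173.   12.] [ 413. -116.   23.] [123. 125. 123.]
top petri 0.79 [291. 124. 309. 148.] [ 570. -372.   14.] [ 543. -399.    6.] [ 595. -346.   18.] [133. 135. 135.]
top petri 0.31 [217.  37. 267. 152.] [ 647. -206.   16.] [ 532. -266.    9.] [ 762. -142.  225.] [ 99. 103. 105.]
top beaker_small 0.55 [322. 128. 339. 144.] [ 569. -458.   20.] [ 545. -476.   -1.] [ 585. -433.   57.] [ 99. 101. 102.]
top marker 0.73 [252. 195. 276. 227.] [ 353. -265.    8.] [ 314. -300.   -6.] [ 401. -232.   14.] [55. 66. 97.]
```

View pics/a.png

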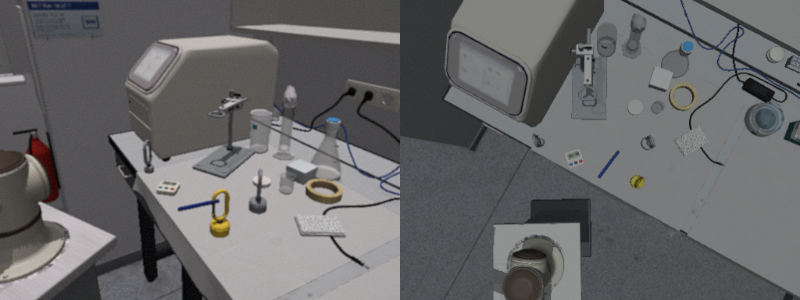

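View pics/top.png

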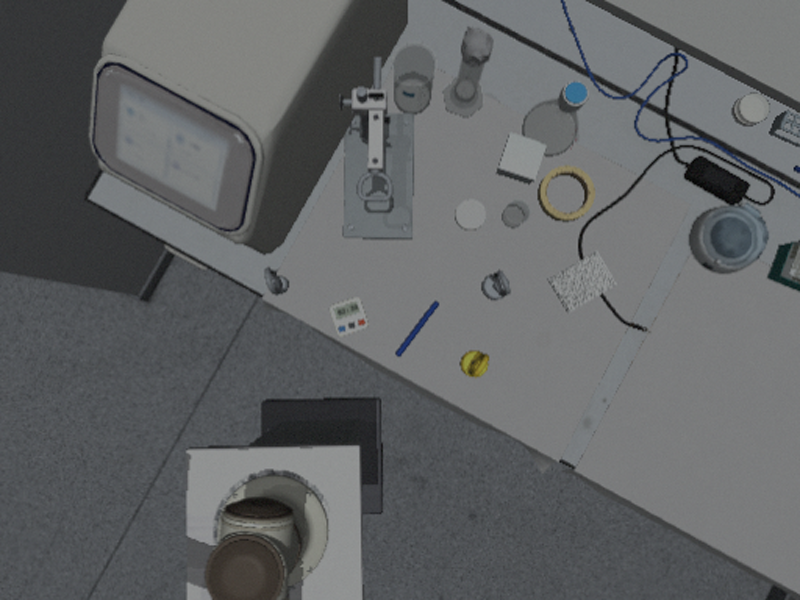

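```bash
python3 - <<'E'
from h import *
np.set_printoptions(suppress=True,linewidth=150)
w=eyes.get_image("wrist"); print(np.round(w["hand_eye"],3), w["camera_matrix"][0])
A=[]
for n in ("scene","top"):
  im=eyes.get_image(n)
  rs=nets.masks_of("stand",im); P,_,_=mworld(im,rs[0]["region"])
  hi=P[(P[:,2]>180)]; 
  for z0,z1 in ((5,30),(150,185),(185,195),(195,207),(207,216),(216,300)):
    q=P[(P[:,2]>z0)&(P[:,2]<z1)]
    if len(q)>3: print(n,z0,len(q),np.percentile(q,[1,50,99],axis=0).round(0).tolist())
  q=P[(P[:,2]>5)&(P[:,2]<30)]; print(cv2.minAreaRect(q[:,:2].astype(np.float32)))
  for r in nets.masks_of("weight_large",im)[:2]:
    P,_,_=mworld(im,cv2.dilate(r["region"].astype(np.uint8),np.ones((3,3)))>0); q=P[(P[:,2]>60)&(P[:,2]<130)]
    b=P[(P[:,2]>22)&(P[:,2]<40)]
    print(n,"hook",len(q),q.mean(0).round(1), "ang",np.degrees(np.arctan2(*np.linalg.svd(q[:,:2]-q[:,:2].mean(0))[2][0][::-1])).round(1),"base",b.mean(0).round(1))
E
```

```text
[[  -0.      -0.96    -0.279   71.376]
 [   1.      -0.001    0.001    0.279]
 [  -0.001   -0.279    0.96  -142.061]
 [   0.       0.       0.       1.   ]] [279.96840977   0.         255.85173227]
scene 5 1964 [[526.0, -272.0, 8.0], [622.0, -213.0, 18.0], [762.0, -141.0, 26.0]]
scene 150 72 [[671.0, -195.0, 150.0], [710.0, -172.0, 158.0], [806.0, -116.0, 182.0]]
scene 185 73 [[602.0, -225.0, 185.0], [675.0, -217.0, 191.0], [736.0, -149.0, 195.0]]
scene 195 298 [[557.0, -229.0, 195.0], [615.0, -215.0, 202.0], [791.0, -153.0, 207.0]]
scene 207 217 [[601.0, -225.0, 207.0], [665.0, -210.0, 213.0], [777.0, -159.0, 216.0]]
scene 216 177 [[616.0, -223.0, 216.0], [714.0, -193.0, 225.0], [773.0, -160.0, 247.0]]
((652.7517700195312, -205.4355926513672), (131.4945831298828, 255.84912109375), 87.92625427246094)
scene hook 191 [ 417.6 -421.4   96.4] ang -152.8 base [ 425.4 -418.8   29.9]
scene hook 363 [ 290.8 -373.7   96.6] ang 141.9 base [ 283.8 -376.2   30.2]
top 5 2806 [[529.0, -269.0, 9.0], [630.0, -214.0, 15.0], [758.0, -139.0, 21.0]]
top 150 6 [[700.0, -190.0, 153.0], [705.0, -184.0, 175.0], [735.0, -155.0, 185.0]]
top 185 15 [[620.0, -223.0, 187.0], [701.0, -180.0, 191.0], [716.0, -161.0, 195.0]]
top 195 370 [[558.0, -228.0, 196.0], [602.0, -207.0, 202.0], [784.0, -151.0, 207.0]]
top 207 522 [[608.0, -223.0, 208.0], [673.0, -203.0, 212.0], [731.0, -169.0, 216.0]]
top 216 138 [[617.0, -219.0, 216.0], [713.0, -192.0, 230.0], [729.0, -172.0, 248.0]]
((646.0745849609375, -204.08827209472656), (130.1020050048828, 236.0399627685547), 87.88646697998047)
top hook 81 [ 431.6 -414.5  108.7] ang -159.5 base [ 430.6 -406.9   29.4]
top hook 75 [ 294.2 -370.8  112.1] ang 144.5 base [ 296.6 -365.6   29. ]
```

>>> {"name": "apply_moves", "arguments": {
  "delta_rot": [
    [0,0,0],
    [0,0,0],
    [0,0,0],
    [0,0,0],
    [0,0,0],
    [0,0,0],
    [0,0,0],
    [0,0,0],
    [0,0,0],
    [0,0,0],
    [0,0,0],
    [0,0,0],
    [0,0,0],
    [0,0,0],
    [0,0,0],
    [0,0,0],
    [0,0,0],
    [0,0,0],
    [0,0,0],
    [0,0,0]
  ],
  "xyz": [
    [0.8,1,0],
    [0.8,1,0],
    [0.8,1,0],
    [0.8,1,0],
    [0.8,1,0],
    [0.8,1,0],
    [0.8,1,0],
    [0.8,1,0],
    [0.8,1,0],
    [0.8,1,0],
    [0.8,1,0],
    [0.8,1,0],
    [0.8,1,0],
    [0.8,1,0],
    [0.8,1,0],
    [0.8,1,0],
    [0.8,1,0],
    [0.8,1,0],
    [0.8,1,0],
    [0.8,1,0]
  ],
  "hand": [-1,-1,-1,-1,-1,-1,-1,-1,-1,-1,-1,-1,-1,-1,-1,-1,-1,-1,-1,-1]
}}

```text
clock: 2.82
position: [418.5, -27.5, 231.8]
ee_rot: [0.983, -0.181, 0.001, -0.0]
contact_force: [1.0, 0.7, 0.7]
gripper_width: 85.4
grasp_force: 0.0
```

>>> {"name": "apply_moves", "arguments": {
  "delta_rot": [
    [0,0,0],
    [0,0,0],
    [0,0,0],
    [0,0,0],
    [0,0,0],
    [0,0,0],
    [0,0,0],
    [0,0,0],
    [0,0,0],
    [0,0,0],
    [0,0,0],
    [0,0,0],
    [0,0,0],
    [0,0,0],
    [0,0,0],
    [0,0,1],
    [0,0,1],
    [0,0,1],
    [0,0,1],
    [0,0,1]
  ],
  "xyz": [
    [0.4,0.95,0],
    [0.4,0.95,0],
    [0.4,0.95,0],
    [0.4,0.95,0],
    [0.4,0.95,0],
    [0.4,0.95,0],
    [0.4,0.95,0],
    [0.4,0.95,0],
    [0.4,0.95,0],
    [0.4,0.95,0],
    [0.4,0.95,0],
    [0.4,0.95,0],
    [0.4,0.95,0],
    [0.4,0.95,0],
    [0.4,0.95,0],
    [0,0,0],
    [0,0,0],
    [0,0,0],
    [0,0,0],
    [0,0,0]
  ],
  "hand": [-1,-1,-1,-1,-1,-1,-1,-1,-1,-1,-1,-1,-1,-1,-1,-1,-1,-1,-1,-1]
}}

```text
clock: 4.48
position: [431.2, -412.4, 231.2]
ee_rot: [0.902, -0.432, -0.0, -0.0]
contact_force: [-0.6, 0.6, -0.4]
gripper_width: 85.3
grasp_force: 0.0
```

>>> {"name": "apply_moves", "arguments": {
  "delta_rot": [
    [0,0,1],
    [0,0,1],
    [0,0,1],
    [0,0,1],
    [0,0,1],
    [0,0,1],
    [0,0,1],
    [0,0,1],
    [0,0,1],
    [0,0,1],
    [0,0,1],
    [0,0,1],
    [0,0,1],
    [0,0,1],
    [0,0,1],
    [0,0,1],
    [0,0,1],
    [0,0,0.5],
    [0,0,0],
    [0,0,0]
  ],
  "xyz": [
    [0,0,0],
    [0,0,0],
    [0,0,0],
    [0,0,0],
    [0,0,0],
    [0,0,0],
    [0,0,0],
    [0,0,0],
    [0,0,0],
    [0,0,0],
    [0,0,0],
    [0,0,0],
    [0,0,0],
    [0,0,0],
    [0,0,0],
    [0,0,0],
    [0,0,0],
    [0,0,0],
    [0,0,0],
    [0,0,0]
  ],
  "hand": [-1,-1,-1,-1,-1,-1,-1,-1,-1,-1,-1,-1,-1,-1,-1,-1,-1,-1,-1,-1]
}}

```text
clock: 6.15
position: [431.3, -412.3, 231.3]
ee_rot: [-0.209, 0.978, -0.0, 0.0]
contact_force: [1.1, -0.2, -0.6]
gripper_width: 85.5
grasp_force: 0.0
```

```bash
python3 - <<'E'
from h import *
s=arm.read_state(); w=eyes.get_image("wrist")
print(s["position"],s["joints"],np.degrees(Ro.from_quat(s["ee_rot"]).as_euler("ZYX")))
cv2.imwrite("pics/w1.png",cv2.resize(w["frame"][:,:,::-1],(800,600)))
for r in nets.masks_of("weight_large",w)[:2]:
    P,u,v=mworld(w,r["region"]); print(r["score"],r["bbox"],len(P))
    for z0,z1 in ((22,40),(55,75),(75,95),(95,112),(112,135)):
      q=P[(P[:,2]>z0)&(P[:,2]<z1)]
      if len(q)>3: print(z0,len(q),q.mean(0).round(1),np.percentile(q,[1,99],axis=0).round().tolist(),"ang",np.degrees(np.arctan2(*np.linalg.svd(q[:,:2]-q[:,:2].mean(0),full_matrices=False)[2][0][::-1])).round(1))
E
```

```text
[ 431.26759943 -412.28519679  231.34997523] [-4.91738172e-01  3.36501570e-01 -6.48261005e-02  2.97914890e-05
 -1.16939221e+00 -6.56981028e-01] [-1.55816095e+02  1.43090297e-03 -1.79995572e+02]
0.65 [234.6, 150.5, 269.6, 209.5] 1426
22 810 [ 432.4 -418.4   29.2] [[412.0, -440.0, 23.0], [457.0, -395.0, 32.0]] ang 114.7
55 20 [ 413.9 -425.5   66.8] [[413.0, -429.0, 58.0], [416.0, -421.0, 74.0]] ang 112.1
75 31 [ 413.8 -425.3   85. ] [[413.0, -429.0, 76.0], [417.0, -421.0, 95.0]] ang 112.5
95 80 [ 417.9 -423.6  106.2] [[412.0, -429.0, 95.0], [454.0, -407.0, 112.0]] ang 23.2
112 391 [ 432.5 -418.   120.4] [[416.0, -427.0, 113.0], [452.0, -408.0, 125.0]] ang 21.1
0.63 [310.9, 52.0, 386.7, 99.4] 2098
22 1059 [ 295.3 -376.1   29. ] [[271.0, -397.0, 22.0], [317.0, -350.0, 38.0]] ang 47.1
55 62 [ 302.8 -381.8   64.8] [[275.0, -390.0, 56.0], [314.0, -364.0, 74.0]] ang -31.3
75 64 [ 311.3 -386.6   85.2] [[305.0, -390.0, 75.0], [314.0, -381.0, 95.0]] ang 45.3
95 121 [ 309.1 -385.   105.1] [[278.0, -390.0, 95.0], [314.0, -362.0, 112.0]] ang -33.3
112 539 [ 295.7 -374.8  120. ] [[278.0, -386.0, 112.0], [310.0, -361.0, 125.0]] ang -36.1
```

View pics/w1.png

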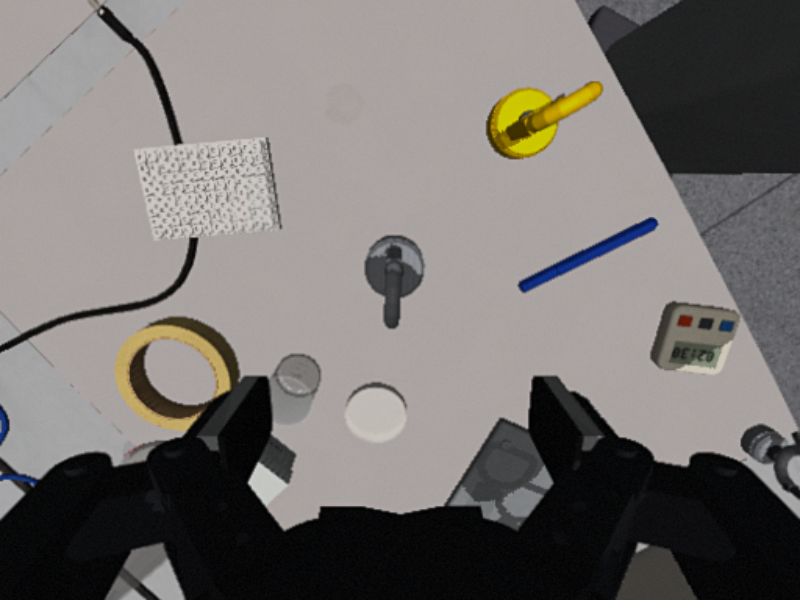

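```bash
python3 - <<'E'
from h import *
w=eyes.get_image("wrist"); r=nets.masks_of("weight_large",w)[0]; print(r["bbox"])
P,u,v=mworld(w,r["region"])
d=np.array([np.cos(np.radians(22)),np.sin(np.radians(22))]); n=np.array([-d[1],d[0]])
b=P[(P[:,2]>112)].mean(0)[:2]
a=(P[:,:2]-b)@d; c=(P[:,:2]-b)@n
for z in range(50,126,6):
  m=(P[:,2]>=z)&(P[:,2]<z+6)
  if m.sum()>2: print(z,m.sum(),"a",np.percentile(a[m],[0,25,50,100]).round(1),"c",np.percentile(c[m],[0,50,100]).round(1))
f=w["frame"][:,:,::-1]; c1=cv2.resize(f[145:215,225:280],(440,560),interpolation=cv2.INTER_CUBIC)
sc=eyes.get_image("scene")["frame"][:,:,::-1][205:280,305:350]
c2=cv2.resize(sc,(336,560),interpolation=cv2.INTER_CUBIC)
cv2.imwrite("pics/c1.png",cv2.convertScaleAbs(np.hstack([c1,c2]),alpha=1.6))
E
```

```text
[233.0, 148.5, 269.0, 208.1]
56 4 a [-19.9 -19.8 -19.4 -19. ] c [-4.6  2.7  4.5]
62 7 a [-20.3 -20.1 -20.  -19.5] c [-4.3 -1.1  4.4]
68 8 a [-20.2 -20.2 -20.  -19.4] c [-3.2  0.6  4.4]
74 9 a [-20.3 -20.1 -19.9 -19.4] c [-4.1  0.1  4.4]
80 10 a [-20.4 -20.1 -20.  -18.2] c [-4.9 -0.3  4.5]
86 9 a [-20.3 -20.2 -19.9 -19.3] c [-3.8  0.3  4.5]
92 10 a [-20.2 -20.1 -20.  -18.9] c [-4.6 -0.1  4.4]
98 21 a [-20.3 -20.  -19.5 -17.4] c [-4.4  0.5  4.5]
104 29 a [-19.7 -18.8 -18.1 -15.1] c [-4.2  0.6  4.6]
110 68 a [-18.1 -16.1 -14.8  23. ] c [-4.9  0.   4.8]
116 190 a [-15.4  -9.6  -4.9  20.2] c [-5.1  0.1  5. ]
122 153 a [-9.  -2.3  2.2 14.1] c [-4.2 -0.2  4.4]
```

View pics/c1.png

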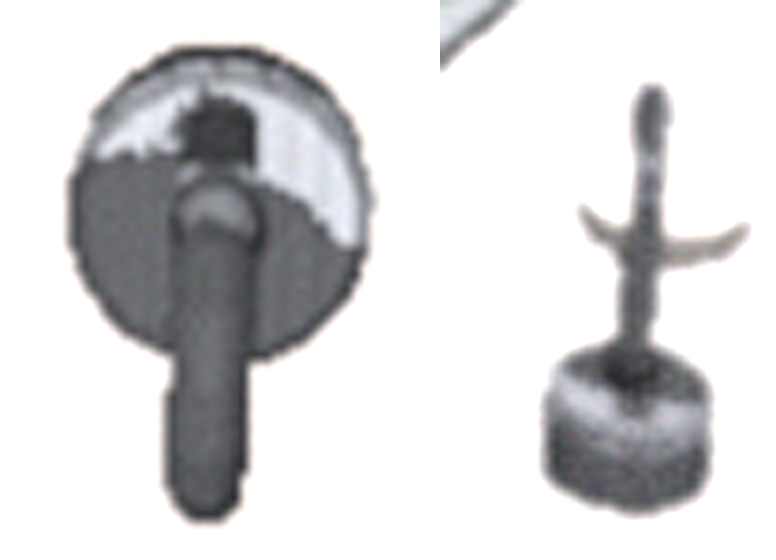

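>>> {"name": "apply_moves", "arguments": {
  "delta_rot": [
    [0,0,0.37],
    [0,0,0],
    [0,0,0],
    [0,0,0],
    [0,0,0],
    [0,0,0],
    [0,0,0],
    [0,0,0],
    [0,0,0],
    [0,0,0],
    [0,0,0],
    [0,0,0]
  ],
  "xyz": [
    [0,0,0],
    [0.79,-0.23,0],
    [0,0,0.8],
    [0,0,0.8],
    [0,0,0.8],
    [0,0,0.8],
    [0,0,0.8],
    [0,0,0.8],
    [0,0,0.8],
    [0,0,0.8],
    [0,0,0],
    [0,0,0]
  ],
  "hand": [-1,-1,-1,-1,-1,-1,-1,-1,-1,-1,-1,-1]
}}

```text
clock: 7.4
position: [414.7, -424.8, 70.6]
ee_rot: [-0.19, 0.982, 0.001, -0.001]
contact_force: [0.4, -0.2, 1.0]
gripper_width: 85.5
grasp_force: 0.0
```

```bash
python3 - <<'E'
from h import *
s=arm.read_state(); w=eyes.get_image("wrist"); R=Ro.from_quat(s["ee_rot"])
print(s["position"],np.degrees(R.as_euler("ZYX"))[0])
r=nets.masks_of("weight_large",w)[0]; print(r["score"],r["bbox"])
P,u,v=mworld(w,r["region"]); T=R.inv().apply(P-s["position"])
for z in range(40,130,10):
  m=(P[:,2]>=z)&(P[:,2]<z+10)
  if m.sum()>3: print(z,m.sum(),"tx",np.percentile(T[m,0],[1,50,99]).round(1),"ty",np.percentile(T[m,1],[1,50,99]).round(1))
cv2.imwrite("pics/w2.png",w["frame"][:,:,::-1])
E
```

```text
[ 414.67352224 -424.80994114   70.6454164 ] -158.09040056795666
0.78 [354.8, 29.2, 511.2, 117.0]
40 492 tx [ 85.   95.5 102.2] ty [ 74.8  93.8 102.3]
50 516 tx [ 78.3  98.1 106.5] ty [ 71.1 101.9 108.8]
60 603 tx [ 77.1  98.4 106.5] ty [ 70.6 103.6 111.1]
70 550 tx [ 77.   98.  104.7] ty [ 70.6 103.3 107.4]
80 560 tx [ 76.8  85.7 104.2] ty [ 70.5  74.5 107. ]
90 469 tx [76.8 81.9 88.4] ty [70.4 72.7 76.5]
100 711 tx [77.1 82.1 88.3] ty [70.8 73.6 77.9]
110 1179 tx [79.2 83.9 90. ] ty [73.  76.8 81.4]
120 15 tx [82.8 84.6 86.6] ty [75.8 78.2 79.6]
```

View pics/w2.png

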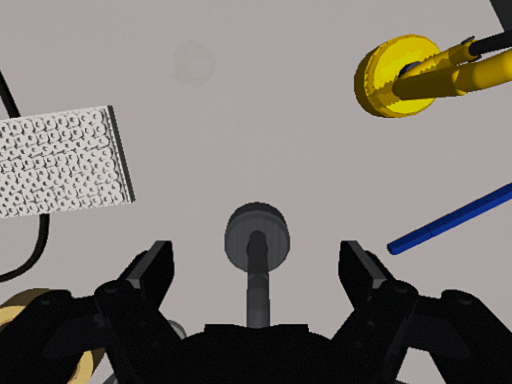

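```bash
python3 - <<'E'
from h import *
s=arm.read_state(); w=eyes.get_image("wrist"); R=Ro.from_quat(s["ee_rot"])
v,u=np.mgrid[195:330,225:292]; u=u.ravel();v=v.ravel(); z=w["range_z"][v,u]
P=world(w,np.c_[u,v],z); T=R.inv().apply(P-s["position"])
for a in range(20,125,10):
  m=(P[:,2]>=a)&(P[:,2]<a+10)&(z>0)
  if m.sum()>3: print(a,m.sum(),"tx",np.percentile(T[m,0],[1,50,99]).round(1),"ty",np.percentile(T[m,1],[1,50,99]).round(1))
E
```

```text
20 1838 tx [-39.1 -13.    3.3] ty [-22.2   0.8  24.2]
30 669 tx [-37.9 -15.6   0.2] ty [-19.5  -4.1  21.5]
40 6 tx [-1.3 -0.1  0.1] ty [0.1 1.7 4.5]
50 36 tx [-0.5  1.6  2.4] ty [-3.4  1.3  5.9]
60 129 tx [0.5 2.  2.7] ty [-3.5  1.2  5.9]
70 135 tx [0.3 2.  2.7] ty [-3.4  1.1  6.1]
80 167 tx [0.6 2.4 3.1] ty [-3.7  1.   6.1]
90 219 tx [0.5 2.5 3.3] ty [-3.5  1.3  6. ]
100 375 tx [-3.1  1.2  3. ] ty [-3.7  0.9  6. ]
110 748 tx [-12.5  -4.1   0.9] ty [-3.9  1.1  5.9]
120 248 tx [-13.2 -10.   -6.4] ty [-3.4  0.7  5.2]
```

>>> {"name": "apply_moves", "arguments": {
  "delta_rot": [
    [0,0,0],
    [0,0,0],
    [0,0,0],
    [0,0,0],
    [0,0,0],
    [0,0,0],
    [0,0,0],
    [0,0,0],
    [0,0,0],
    [0,0,0]
  ],
  "xyz": [
    [0.04,0.05,0],
    [0,0,0],
    [0,0,0],
    [0,0,0],
    [0,0,0],
    [0,0,0],
    [0,0,0],
    [0,0,0],
    [0,0,0],
    [0,0,0]
  ],
  "hand": [-1,1,1,1,1,1,1,1,1,1]
}}

```text
clock: 8.38
position: [413.8, -424.4, 71.4]
ee_rot: [-0.19, 0.982, -0.0, 0.0]
contact_force: [-0.3, -0.7, 0.8]
gripper_width: 8.7
grasp_force: 58.7
```

>>> {"name": "apply_moves", "arguments": {
  "delta_rot": [
    [0,0,0],
    [0,0,0],
    [0,0,0],
    [0,0,0],
    [0,0,0],
    [0,0,0],
    [0,0,0],
    [0,0,0]
  ],
  "xyz": [
    [0,0,-0.2],
    [0,0,-0.4],
    [0,0,-0.4],
    [0,0,-0.4],
    [0,0,-0.4],
    [0,0,-0.4],
    [0,0,-0.4],
    [0,0,0]
  ],
  "hand": [1,1,1,1,1,1,1,1]
}}

```text
clock: 9.05
position: [415.0, -425.2, 139.5]
ee_rot: [-0.19, 0.982, -0.002, 0.002]
contact_force: [0.3, -0.1, -4.6]
gripper_width: 9.3
grasp_force: 58.5
```

```bash
python3 - <<'E'
from h import *
for n in ("top","scene"):
  im=eyes.get_image(n); z=im["range_z"]; v,u=np.nonzero(z>0)
  P=world(im,np.c_[u,v],z[v,u])
  m=(P[:,2]>185)&(P[:,2]<225)&(P[:,0]>530)&(P[:,0]<690)&(P[:,1]>-260)&(P[:,1]<-140); Q=P[m]
  for x0 in list(range(552,612,4))+[620,640,660]:
    q=Q[(Q[:,0]>=x0)&(Q[:,0]<x0+4)]
    if len(q): print(n,x0,len(q),"y",q[:,1].min().round(),q[:,1].mean().round(1),q[:,1].max().round(),"z",np.percentile(q[:,2],[5,50,95]).round(1))
  if n=="top":
    f=Q[(Q[:,0]<566)]; print("front bar fit", np.polyfit(f[:,1],f[:,0],1), f[:,0].mean(),f[:,1].mean())
    u2,v2=u[m],v[m]; print(u2.min(),u2.max(),v2.min(),v2.max())
    c=im["frame"][60:140,200:280,::-1]; cv2.imwrite("pics/eye.png",cv2.resize(c,(560,560),interpolation=cv2.INTER_CUBIC))
E
```

```text
top 556 9 y -210.0 -200.4 -190.0 z [195.7 198.9 201.1]
top 560 27 y -210.0 -195.0 -179.0 z [198.  202.2 203.8]
top 564 17 y -213.0 -193.7 -176.0 z [198.3 201.6 204.1]
top 568 6 y -183.0 -178.9 -176.0 z [197.1 199.4 203.1]
top 572 6 y -181.0 -178.7 -176.0 z [198.9 202.1 204.4]
top 576 3 y -181.0 -178.7 -176.0 z [199.2 201.7 202. ]
top 580 6 y -181.0 -178.8 -176.0 z [199.4 200.6 203.8]
top 584 4 y -223.0 -190.0 -176.0 z [200.6 203.3 204.4]
top 588 10 y -223.0 -193.0 -176.0 z [198.5 200.5 206. ]
top 592 17 y -226.0 -202.9 -179.0 z [199.1 201.9 203.6]
top 596 21 y -221.0 -201.1 -181.0 z [198.3 201.3 204.4]
top 600 25 y -216.0 -201.5 -186.0 z [199.3 203.  210.1]
top 604 18 y -214.0 -203.2 -194.0 z [198.6 205.3 215.2]
top 608 18 y -214.0 -203.4 -191.0 z [206.  210.7 213.9]
top 620 14 y -214.0 -202.4 -192.0 z [209.9 211.8 218.3]
top 640 13 y -215.0 -201.7 -193.0 z [209.3 211.8 214.4]
top 660 18 y -217.0 -205.6 -193.0 z [194.1 210.8 216. ]
front bar fit [5.42554696e-02 5.72754234e+02] 562.1070085860835 -196.24242843089976
229 249 74 128
scene 552 2 y -217.0 -209.8 -203.0 z [202.7 202.8 202.9
[... 280 characters left out ...]
2 204.4]
scene 576 5 y -228.0 -199.1 -177.0 z [201.3 203.2 205. ]
scene 580 4 y -228.0 -215.5 -182.0 z [199.8 203.2 204.7]
scene 584 7 y -229.0 -201.2 -180.0 z [198.3 201.1 204.9]
scene 588 8 y -226.0 -194.0 -180.0 z [200.  202.8 204.8]
scene 592 15 y -221.0 -199.5 -183.0 z [199.7 202.5 205. ]
scene 596 20 y -214.0 -201.5 -188.0 z [197.7 202.7 207.2]
scene 600 20 y -214.0 -204.5 -195.0 z [194.4 204.  208. ]
scene 604 21 y -214.0 -205.3 -193.0 z [190.6 209.1 213.4]
scene 608 22 y -216.0 -205.2 -193.0 z [191.6 210.9 215.9]
scene 620 11 y -216.0 -214.3 -209.0 z [190.8 207.5 214.3]
scene 640 11 y -217.0 -211.6 -196.0 z [192.1 207.  215.3]
scene 660 15 y -219.0 -214.0 -197.0 z [192.7 204.8 215.1]
```

View pics/eye.png

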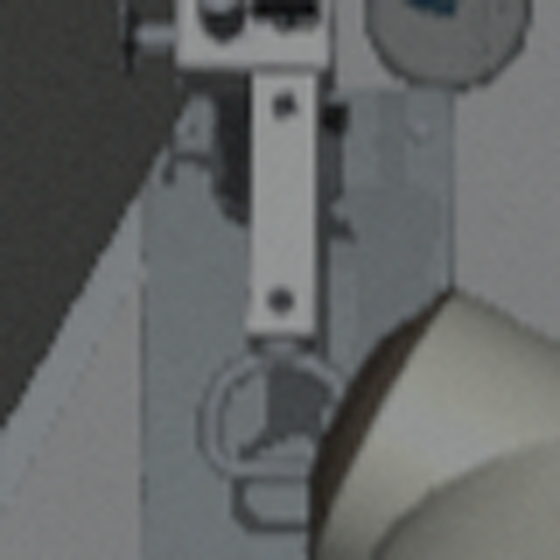

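>>> {"name": "apply_moves", "arguments": {
  "delta_rot": [
    [0,0,0.8],
    [0,0,0.8],
    [0,0,0.8],
    [0,0,0.8],
    [0,0,0.82],
    [0,0,0],
    [0,0,0],
    [0,0,0],
    [0,0,0],
    [0,0,0],
    [0,0,0],
    [0,0,0],
    [0,0,0],
    [0,0,0],
    [0,0,0],
    [0,0,0],
    [0,0,0],
    [0,0,0],
    [0,0,0]
  ],
  "xyz": [
    [0,0,-0.36],
    [0,0,-0.36],
    [0,0,-0.36],
    [0,0,-0.36],
    [0,0,-0.36],
    [-0.1,0.5,0],
    [-0.2,0.9,0],
    [-0.2,0.9,0],
    [-0.2,0.9,0],
    [-0.2,0.9,0],
    [-0.2,0.9,0],
    [-0.2,0.9,0],
    [-0.2,0.9,0],
    [-0.2,0.9,0],
    [-0.17,0.9,0],
    [0,0.48,0],
    [0,0,0],
    [0,0,0],
    [0,0,0]
  ],
  "hand": [1,1,1,1,1,1,1,1,1,1,1,1,1,1,1,1,1,1,1]
}}

```text
clock: 10.73
position: [468.8, -199.4, 180.9]
ee_rot: [0.019, 1.0, 0.0, -0.0]
contact_force: [0.3, -0.1, -4.5]
gripper_width: 9.0
grasp_force: 59.0
```

```bash
python3 - <<'E'
from h import *
s=arm.read_state(); print(s["position"],np.degrees(Ro.from_quat(s["ee_rot"]).as_euler("ZYX")),s["contact_force"],s["wrist_torque"])
w=eyes.get_image("wrist"); sc=eyes.get_image("scene"); tp=eyes.get_image("top")
for n,im in (("scene",sc),("top",tp)):
  z=im["range_z"]; v,u=np.nonzero(z>0); P=world(im,np.c_[u,v],z[v,u])
  m=(P[:,0]>450)&(P[:,0]<535)&(abs(P[:,1]+202)<32)&(P[:,2]>100)&(P[:,2]<250)
  for a,b in ((108,140),(140,170),(170,200),(200,225),(225,245)):
    q=P[m&(P[:,2]>a)&(P[:,2]<b)]
    if len(q): print(n,a,len(q),np.percentile(q,[2,50,98],axis=0).round(1).tolist())
  m=(P[:,0]>550)&(P[:,0]<572)&(P[:,1]>-225)&(P[:,1]<-180)&(P[:,2]>185)&(P[:,2]<215); q=P[m]
  print(n,"bar",len(q),np.percentile(q,[5,50,95],axis=0).round(1).tolist())
  k=(P[:,2]>100)&(P[:,0]>450)&(P[:,0]<620)&(abs(P[:,1]+202)<40)
  print(u[k].min(),u[k].max(),v[k].min(),v[k].max())
c=sc["frame"][90:210,190:310,::-1]
cv2.imwrite("pics/app.png",np.hstack([cv2.resize(w["frame"][:,:,::-1],(400,300)),cv2.resize(c,(300,300),interpolation=cv2.INTER_CUBIC)]))
E
```

```text
[ 468.83830082 -199.36278476  180.94989639] [ 1.77771216e+02 -5.56938148e-02 -1.79999271e+02] [ 0.34772124 -0.0834354  -4.51792718] [0.00236948 0.08362329 0.00305798]
scene 108 232 [[464.3, -224.4, 112.4], [470.9, -211.6, 127.8], [496.8, -184.2, 139.9]]
scene 140 177 [[467.4, -220.4, 140.4], [485.6, -203.3, 143.0], [508.6, -181.2, 168.9]]
scene 170 144 [[456.1, -216.9, 171.0], [464.8, -202.5, 190.2], [508.1, -182.3, 199.5]]
scene 200 178 [[455.5, -218.0, 200.7], [460.8, -203.4, 211.5], [505.5, -180.2, 223.8]]
scene 225 197 [[453.5, -233.1, 225.6], [457.6, -206.2, 234.4], [478.0, -171.4, 243.8]]
scene bar 41 [[557.4, -223.0, 198.5], [558.9, -208.6, 202.4], [563.8, -193.6, 205.2]]
235 289 0 195
top 225 4 [[454.6, -232.6, 231.9], [455.2, -230.3, 237.4], [455.9, -228.1, 244.0]]Traceback (most recent call last):
  File "<stdin>", line 11, in <module>
    return _quantile_unchecked(
        a, q, axis, out, overwrite_input, method, keepdims, weights)
    return _ureduce(a,
                    func=_quantile_ureduce_func,
    ...<5 lines>...
                    overwrite_input=overwrite_input,
                    method=method)
    r = func(a, **kwargs)
    result = _quantile(arr,
                       quantiles=q,
    ...<2 lines>...
                       out=out,
                       weights=wgt)
    slices_having_nans = np.isnan(arr[-1, ...])
                                  ~~~^^^^^^^^^
IndexError: index -1 is out of bounds for axis 0 with size 0
```

>>> {"name": "apply_moves", "arguments": {
  "delta_rot": [
    [0,0,0],
    [0,0,0],
    [0,0,0],
    [0,0,0],
    [0,0,0],
    [0,0,0],
    [0,0,0],
    [0,0,0],
    [0,0,0]
  ],
  "xyz": [
    [-0.2,0,-0.04],
    [-0.2,0,0],
    [-0.2,0,0],
    [-0.2,0,0],
    [-0.2,0,0],
    [-0.2,0,0],
    [-0.2,0,0],
    [0,0,0],
    [0,0,0]
  ],
  "hand": [1,1,1,1,1,1,1,1,1]
}}

```text
clock: 11.63
position: [504.4, -200.5, 182.1]
ee_rot: [0.02, 1.0, 0.0, -0.0]
contact_force: [-0.4, 0.1, -4.4]
gripper_width: 8.9
grasp_force: 59.0
```

```bash
python3 - <<'E'
from h import *
s=arm.read_state(); print(s["position"],s["contact_force"],s["wrist_torque"])
w=eyes.get_image("wrist"); sc=eyes.get_image("scene")
c=sc["frame"][100:190,220:310,::-1]
cv2.imwrite("pics/app.png",np.hstack([cv2.resize(w["frame"][:,:,::-1],(400,300)),cv2.resize(c,(400,400),interpolation=cv2.INTER_CUBIC)[50:350]]))
im=sc; z=im["range_z"]; v,u=np.nonzero(z>0); P=world(im,np.c_[u,v],z[v,u])
for y0 in range(-232,-170,6):
  m=(P[:,0]>480)&(P[:,0]<575)&(P[:,1]>y0)&(P[:,1]<y0+6)&(P[:,2]>185)&(P[:,2]<215); q=P[m]
  if len(q): print(y0,len(q),np.sort(q[:,0]).round()[-6:],np.percentile(q[:,2],95).round(1))
E
```

```text
[ 504.40637324 -200.45751129  182.0878401 ] [-0.39563364  0.07938373 -4.3740495 ] [ 0.00045881  0.12889948 -0.06482518]
-232 10 [569. 569. 571. 572. 573. 575.] 204.9
-226 11 [561. 561. 562. 564. 566. 571.] 204.6
-220 49 [556. 558. 559. 560. 561. 562.] 213.8
-214 44 [555. 558. 558. 559. 560. 564.] 212.7
-208 43 [558. 558. 560. 560. 562. 562.] 209.5
-202 18 [558. 559. 559. 559. 560. 560.] 210.3
-196 47 [502. 502. 504. 504. 504. 505.] 212.9
-190 13 [494. 495. 495. 495. 496. 496.] 212.8
-184 8 [497. 497. 497. 498. 498. 498.] 212.3
```

View pics/app.png

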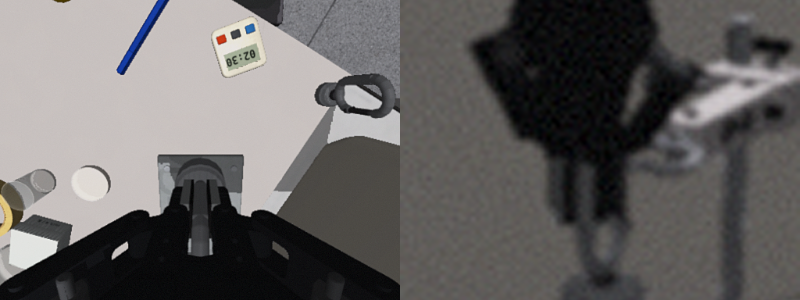

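>>> {"name": "apply_moves", "arguments": {
  "delta_rot": [
    [0,0,0],
    [0,0,0],
    [0,0,0],
    [0,0,0],
    [0,0,0],
    [0,0,0]
  ],
  "xyz": [
    [-0.06,0,0],
    [-0.06,0,0],
    [-0.06,0,0],
    [-0.06,0,0],
    [0,0,0],
    [0,0,0]
  ],
  "hand": [1,1,1,1,1,1]
}}

```text
clock: 12.23
position: [510.3, -200.8, 182.3]
ee_rot: [0.02, 1.0, 0.0, -0.0]
contact_force: [-0.1, 0.3, -4.3]
gripper_width: 9.4
grasp_force: 58.9
```

>>> {"name": "apply_moves", "arguments": {
  "delta_rot": [
    [0,0,0],
    [0,0,0],
    [0,0,0],
    [0,0,0],
    [0,0,0]
  ],
  "xyz": [
    [-0.06,0,0],
    [-0.06,0,0],
    [0,0,0],
    [0,0,0],
    [0,0,0]
  ],
  "hand": [1,1,1,1,1]
}}

```text
clock: 12.65
position: [513.2, -200.9, 182.3]
ee_rot: [0.02, 1.0, 0.0, -0.0]
contact_force: [-0.8, 0.1, -4.2]
gripper_width: 9.1
grasp_force: 58.9
```

>>> {"name": "apply_moves", "arguments": {
  "delta_rot": [
    [0,0,0],
    [0,0,0],
    [0,0,0],
    [0,0,0],
    [0,0,0]
  ],
  "xyz": [
    [-0.06,0,0],
    [-0.06,0,0],
    [0,0,0],
    [0,0,0],
    [0,0,0]
  ],
  "hand": [1,1,1,1,1]
}}

```text
clock: 13.07
position: [515.6, -201.0, 182.1]
ee_rot: [0.02, 1.0, 0.0, -0.001]
contact_force: [-2.7, -0.5, -2.8]
gripper_width: 8.6
grasp_force: 59.0
```

>>> {"name": "apply_moves", "arguments": {
  "delta_rot": [
    [0,0,0],
    [0,0,0],
    [0,0,0],
    [0,0,0]
  ],
  "xyz": [
    [-0.06,0,0],
    [0,0,0],
    [0,0,0],
    [0,0,0]
  ],
  "hand": [1,1,1,1]
}}

```text
clock: 13.4
position: [517.4, -201.1, 182.1]
ee_rot: [0.02, 1.0, 0.0, -0.0]
contact_force: [-3.2, 1.2, -4.8]
gripper_width: 8.7
grasp_force: 59.0
```

>>> {"name": "apply_moves", "arguments": {
  "delta_rot": [
    [0,0,0],
    [0,0,0],
    [0,0,0],
    [0,0,0]
  ],
  "xyz": [
    [-0.06,0,0],
    [0,0,0],
    [0,0,0],
    [0,0,0]
  ],
  "hand": [1,1,1,1]
}}

```text
clock: 13.73
position: [519.0, -201.1, 182.1]
ee_rot: [0.02, 1.0, 0.0, -0.0]
contact_force: [-3.9, 1.0, -5.3]
gripper_width: 8.7
grasp_force: 59.0
```

>>> {"name": "apply_moves", "arguments": {
  "delta_rot": [
    [0,0,0],
    [0,0,0],
    [0,0,0],
    [0,0,0],
    [0,0,0],
    [0,0,0]
  ],
  "xyz": [
    [-0.06,0,0],
    [0,0,0],
    [-0.06,0,0],
    [0,0,0],
    [0,0,0],
    [0,0,0]
  ],
  "hand": [1,1,1,1,1,1]
}}

```text
clock: 14.23
position: [522.1, -201.2, 182.2]
ee_rot: [0.02, 1.0, 0.0, -0.0]
contact_force: [-4.7, 1.0, -4.6]
gripper_width: 8.9
grasp_force: 59.0
```

>>> {"name": "apply_moves", "arguments": {
  "delta_rot": [
    [0,0,0],
    [0,0,0],
    [0,0,0],
    [0,0,0],
    [0,0,0],
    [0,0,0]
  ],
  "xyz": [
    [-0.06,0,0],
    [0,0,0],
    [-0.06,0,0],
    [0,0,0],
    [0,0,0],
    [0,0,0]
  ],
  "hand": [1,1,1,1,1,1]
}}

```text
clock: 14.73
position: [525.0, -201.4, 182.4]
ee_rot: [0.02, 1.0, 0.0, -0.0]
contact_force: [-4.1, 0.3, -2.6]
gripper_width: 9.0
grasp_force: 59.1
```

>>> {"name": "apply_moves", "arguments": {
  "delta_rot": [
    [0,0,0],
    [0,0,0],
    [0,0,0],
    [0,0,0],
    [0,0,0],
    [0,0,0]
  ],
  "xyz": [
    [-0.06,0,0],
    [0,0,0],
    [-0.06,0,0],
    [0,0,0],
    [0,0,0],
    [0,0,0]
  ],
  "hand": [1,1,1,1,1,1]
}}

```text
clock: 15.23
position: [527.5, -201.4, 182.1]
ee_rot: [0.02, 1.0, 0.0, -0.001]
contact_force: [-5.7, 0.3, -5.0]
gripper_width: 8.8
grasp_force: 59.1
```

>>> {"name": "apply_moves", "arguments": {
  "delta_rot": [
    [0,0,0],
    [0,0,0],
    [0,0,0],
    [0,0,0],
    [0,0,0],
    [0,0,0]
  ],
  "xyz": [
    [-0.04,0,0],
    [0,0,0],
    [-0.04,0,0],
    [0,0,0],
    [0,0,0],
    [0,0,0]
  ],
  "hand": [1,1,1,1,1,1]
}}

```text
clock: 15.73
position: [529.3, -201.5, 182.0]
ee_rot: [0.02, 1.0, 0.0, -0.001]
contact_force: [-6.8, 0.1, -4.2]
gripper_width: 9.0
grasp_force: 59.1
```

>>> {"name": "apply_moves", "arguments": {
  "delta_rot": [
    [0,0,0],
    [0,0,0],
    [0,0,0],
    [0,0,0],
    [0,0,0],
    [0,0,0]
  ],
  "xyz": [
    [-0.04,0,0],
    [0,0,0],
    [-0.04,0,0],
    [0,0,0],
    [0,0,0],
    [0,0,0]
  ],
  "hand": [1,1,1,1,1,1]
}}

```text
clock: 16.23
position: [531.0, -201.5, 181.8]
ee_rot: [0.02, 1.0, 0.0, -0.002]
contact_force: [-5.4, -0.2, -4.2]
gripper_width: 8.8
grasp_force: 59.1
```

>>> {"name": "apply_moves", "arguments": {
  "delta_rot": [
    [0,0,0],
    [0,0,0],
    [0,0,0],
    [0,0,0],
    [0,0,0]
  ],
  "xyz": [
    [-0.04,0,0],
    [0,0,0],
    [-0.03,0,0],
    [0,0,0],
    [0,0,0]
  ],
  "hand": [1,1,1,1,1]
}}

```text
clock: 16.65
position: [532.6, -201.6, 181.7]
ee_rot: [0.02, 1.0, 0.0, -0.002]
contact_force: [-6.0, -0.1, -4.6]
gripper_width: 9.1
grasp_force: 59.1
```

>>> {"name": "apply_moves", "arguments": {
  "delta_rot": [
    [0,0,0],
    [0,0,0],
    [0,0,0],
    [0,0,0],
    [0,0,0],
    [0,0,0]
  ],
  "xyz": [
    [0,0,0.04],
    [0,0,0],
    [0,0,0.04],
    [0,0,0],
    [0,0,0],
    [0,0,0]
  ],
  "hand": [1,1,1,1,1,1]
}}

```text
clock: 17.15
position: [532.9, -201.6, 179.6]
ee_rot: [0.02, 1.0, 0.0, -0.001]
contact_force: [-5.7, -0.6, -6.1]
gripper_width: 8.7
grasp_force: 59.0
```

>>> {"name": "apply_moves", "arguments": {
  "delta_rot": [
    [0,0,0],
    [0,0,0],
    [0,0,0],
    [0,0,0],
    [0,0,0],
    [0,0,0]
  ],
  "xyz": [
    [0,0,0.04],
    [0,0,0],
    [0,0,0.04],
    [0,0,0],
    [0,0,0],
    [0,0,0]
  ],
  "hand": [1,1,1,1,1,1]
}}

```text
clock: 17.65
position: [533.5, -201.6, 177.6]
ee_rot: [0.02, 1.0, 0.0, -0.001]
contact_force: [-4.8, 1.0, -7.0]
gripper_width: 9.3
grasp_force: 58.8
```

>>> {"name": "apply_moves", "arguments": {
  "delta_rot": [
    [0,0,0],
    [0,0,0],
    [0,0,0],
    [0,0,0],
    [0,0,0],
    [0,0,0],
    [0,0,0]
  ],
  "xyz": [
    [0,0,0.04],
    [0,0,0],
    [0,0,0.04],
    [0,0,0],
    [0,0,0.04],
    [0,0,0],
    [0,0,0]
  ],
  "hand": [1,1,1,1,1,1,1]
}}

```text
clock: 18.23
position: [534.1, -201.6, 174.9]
ee_rot: [0.02, 1.0, 0.0, 0.0]
contact_force: [-2.5, -0.5, -7.5]
gripper_width: 8.8
grasp_force: 58.6
```

>>> {"name": "apply_moves", "arguments": {
  "delta_rot": [
    [0,0,0],
    [0,0,0],
    [0,0,0],
    [0,0,0],
    [0,0,0],
    [0,0,0],
    [0,0,0]
  ],
  "xyz": [
    [0,0,0.04],
    [0,0,0],
    [0,0,0.04],
    [0,0,0],
    [0,0,0.04],
    [0,0,0],
    [0,0,0]
  ],
  "hand": [1,1,1,1,1,1,1]
}}

```text
clock: 18.82
position: [536.4, -202.1, 174.0]
ee_rot: [0.019, 1.0, -0.001, 0.003]
contact_force: [-0.0, 0.3, -4.0]
gripper_width: 9.3
grasp_force: 58.8
```

>>> {"name": "apply_moves", "arguments": {
  "delta_rot": [
    [0,0,0],
    [0,0,0],
    [0,0,0],
    [0,0,0],
    [0,0,0],
    [0,0,0],
    [0,0,0]
  ],
  "xyz": [
    [-0.04,0,0.04],
    [0,0,0],
    [-0.04,0,0.04],
    [0,0,0],
    [0,0,0.04],
    [0,0,0],
    [0,0,0]
  ],
  "hand": [1,1,1,1,1,1,1]
}}

```text
clock: 19.4
position: [536.0, -201.8, 169.2]
ee_rot: [0.02, 1.0, -0.0, -0.0]
contact_force: [0.4, 0.2, -4.4]
gripper_width: 8.8
grasp_force: 58.8
```

>>> {"name": "apply_moves", "arguments": {
  "delta_rot": [
    [0,0,0],
    [0,0,0],
    [0,0,0],
    [0,0,0],
    [0,0,0],
    [0,0,0],
    [0,0,0],
    [0,0,0],
    [0,0,0],
    [0,0,0]
  ],
  "xyz": [
    [-0.04,0,0.04],
    [0,0,0],
    [-0.04,0,0.04],
    [0,0,0],
    [-0.04,0,0.04],
    [0,0,0],
    [0,0,0.04],
    [0,0,0],
    [0,0,0],
    [0,0,0]
  ],
  "hand": [1,1,1,1,1,1,1,1,1,1]
}}

```text
clock: 20.23
position: [538.9, -201.9, 165.3]
ee_rot: [0.02, 1.0, -0.0, -0.0]
contact_force: [0.4, -0.4, -4.9]
gripper_width: 9.1
grasp_force: 58.9
```

>>> {"name": "apply_moves", "arguments": {
  "delta_rot": [
    [0,0,0],
    [0,0,0],
    [0,0,0],
    [0,0,0],
    [0,0,0],
    [0,0,0]
  ],
  "xyz": [
    [0,0,0.04],
    [0,0,0],
    [0,0,0.04],
    [0,0,0],
    [0,0,0],
    [0,0,0]
  ],
  "hand": [1,1,1,1,1,1]
}}

```text
clock: 20.73
position: [539.0, -201.9, 163.3]
ee_rot: [0.02, 1.0, -0.0, -0.0]
contact_force: [-0.9, 0.3, -4.4]
gripper_width: 8.9
grasp_force: 58.9
```

>>> {"name": "apply_moves", "arguments": {
  "delta_rot": [
    [0,0,0],
    [0,0,0],
    [0,0,0],
    [0,0,0]
  ],
  "xyz": [
    [0,0,0.04],
    [0,0,0],
    [0,0,0],
    [0,0,0]
  ],
  "hand": [1,1,1,1]
}}

```text
clock: 21.07
position: [539.0, -201.9, 162.3]
ee_rot: [0.02, 1.0, -0.0, -0.0]
contact_force: [-0.1, -0.6, -5.2]
gripper_width: 8.7
grasp_force: 58.9
```

>>> {"name": "apply_moves", "arguments": {
  "delta_rot": [
    [0,0,0],
    [0,0,0],
    [0,0,0],
    [0,0,0]
  ],
  "xyz": [
    [0,0,0.04],
    [0,0,0],
    [0,0,0],
    [0,0,0]
  ],
  "hand": [1,1,1,1]
}}

```text
clock: 21.4
position: [539.0, -201.9, 161.3]
ee_rot: [0.02, 1.0, -0.0, -0.0]
contact_force: [0.9, 0.8, -3.7]
gripper_width: 9.0
grasp_force: 58.9
```

>>> {"name": "apply_moves", "arguments": {
  "delta_rot": [
    [0,0,0],
    [0,0,0],
    [0,0,0],
    [0,0,0]
  ],
  "xyz": [
    [0,0,0.04],
    [0,0,0],
    [0,0,0],
    [0,0,0]
  ],
  "hand": [1,1,1,1]
}}

```text
clock: 21.73
position: [539.0, -201.9, 160.3]
ee_rot: [0.02, 1.0, -0.0, 0.0]
contact_force: [0.2, 0.6, -4.0]
gripper_width: 9.2
grasp_force: 58.9
```

>>> {"name": "apply_moves", "arguments": {
  "delta_rot": [
    [0,0,0],
    [0,0,0],
    [0,0,0],
    [0,0,0]
  ],
  "xyz": [
    [0,0,0.03],
    [0,0,0],
    [0,0,0],
    [0,0,0]
  ],
  "hand": [1,1,1,1]
}}

```text
clock: 22.07
position: [539.0, -201.9, 159.6]
ee_rot: [0.02, 1.0, 0.0, 0.0]
contact_force: [-0.1, -0.3, -4.7]
gripper_width: 9.1
grasp_force: 58.9
```

>>> {"name": "apply_moves", "arguments": {
  "delta_rot": [
    [0,0,0],
    [0,0,0],
    [0,0,0],
    [0,0,0]
  ],
  "xyz": [
    [0,0,0.03],
    [0,0,0],
    [0,0,0],
    [0,0,0]
  ],
  "hand": [1,1,1,1]
}}

```text
clock: 22.4
position: [539.1, -201.9, 159.1]
ee_rot: [0.02, 1.0, -0.0, 0.0]
contact_force: [0.8, 0.4, -2.7]
gripper_width: 8.9
grasp_force: 59.2
```

>>> {"name": "apply_moves", "arguments": {
  "delta_rot": [
    [0,0,0],
    [0,0,0],
    [0,0,0],
    [0,0,0]
  ],
  "xyz": [
    [0,0,0.03],
    [0,0,0],
    [0,0,0],
    [0,0,0]
  ],
  "hand": [1,1,1,1]
}}

```text
clock: 22.73
position: [539.2, -202.0, 158.5]
ee_rot: [0.02, 1.0, -0.0, 0.0]
contact_force: [0.1, 0.4, -1.1]
gripper_width: 8.8
grasp_force: 59.5
```

>>> {"name": "apply_moves", "arguments": {
  "delta_rot": [
    [0,0,0],
    [0,0,0],
    [0,0,0],
    [0,0,0]
  ],
  "xyz": [
    [0,0,0.03],
    [0,0,0],
    [0,0,0],
    [0,0,0]
  ],
  "hand": [1,1,1,1]
}}

```text
clock: 23.07
position: [539.3, -202.0, 157.9]
ee_rot: [0.019, 1.0, -0.0, 0.0]
contact_force: [-1.9, 0.1, 3.1]
gripper_width: 9.1
grasp_force: 60.0
```

>>> {"name": "apply_moves", "arguments": {
  "delta_rot": [
    [0,0,0],
    [0,0,0],
    [0,0,0],
    [0,0,0]
  ],
  "xyz": [
    [0,0,-0.025],
    [0,0,0],
    [0,0,0],
    [0,0,0]
  ],
  "hand": [1,1,1,1]
}}

```text
clock: 23.4
position: [539.2, -201.9, 158.0]
ee_rot: [0.02, 1.0, -0.0, 0.0]
contact_force: [-0.2, 0.0, 1.8]
gripper_width: 9.0
grasp_force: 59.9
```

>>> {"name": "apply_moves", "arguments": {
  "delta_rot": [
    [0,0,0],
    [0,0,0],
    [0,0,0],
    [0,0,0],
    [0,0,0],
    [0,0,0],
    [0,0,0],
    [0,0,0],
    [0,0,0],
    [0,0,0],
    [0,0,0],
    [0,0,0]
  ],
  "xyz": [
    [0,0,0],
    [0,0,0],
    [0,0,0],
    [0,0,0],
    [0,0,0],
    [0,0,0],
    [0,0,0],
    [0,0,0],
    [0,0,0],
    [0,0,0],
    [0,0,0],
    [0,0,0]
  ],
  "hand": [0.76,0.72,0.68,0.64,0.6,0.55,0.5,0.4,0.3,0.2,0.2,0.2]
}}

```text
clock: 24.4
position: [539.0, -201.9, 158.0]
ee_rot: [0.02, 1.0, -0.0, 0.0]
contact_force: [-0.2, -0.1, 0.5]
gripper_width: 34.0
grasp_force: 0.0
```

```bash
python3 - <<'E'
from h import *
s=arm.read_state(); print(s["position"],s["contact_force"])
w=eyes.get_image("wrist"); sc=eyes.get_image("scene")
c=sc["frame"][100:190,220:310,::-1]
cv2.imwrite("pics/rel.png",np.hstack([cv2.resize(w["frame"][:,:,::-1],(400,300)),cv2.resize(c,(400,400),interpolation=cv2.INTER_CUBIC)[50:350]]))
E
```

```text
[ 538.97025623 -201.90666916  157.96003847] [-0.24108226 -0.11320671  0.54275021]
```

View pics/rel.png

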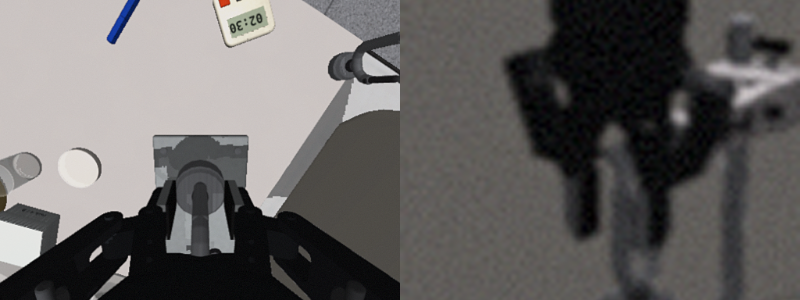

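Released; the weight hangs, with the hook between the open fingers. Back off along the stand's -x.

>>> {"name": "apply_moves", "arguments": {
  "delta_rot": [
    [0,0,0],
    [0,0,0],
    [0,0,0],
    [0,0,0],
    [0,0,0],
    [0,0,0],
    [0,0,0],
    [0,0,0],
    [0,0,0],
    [0,0,0],
    [0,0,0],
    [0,0,0],
    [0,0,0],
    [0,0,0],
    [0,0,0],
    [0,0,0],
    [0,0,0],
    [0,0,0],
    [0,0,0],
    [0,0,0]
  ],
  "xyz": [
    [0,0,0],
    [0,0,0],
    [0.2,0,0],
    [0.3,0,0],
    [0.4,0,0],
    [0.5,0,0],
    [0.6,0,0],
    [0.6,0,0],
    [0.6,0,0],
    [0.6,0,0],
    [0.6,0,0],
    [0,0,-0.6],
    [0,0,-0.8],
    [0,0,-0.8],
    [0,0,-0.8],
    [0,0,0],
    [0,0,0],
    [0,0,0],
    [0,0,0],
    [0,0,0]
  ],
  "hand": [0,0,0,0,0,0,0,0,0,0,0,0,0,0,0,0,0,0,0,0]
}}

```text
clock: 26.17
position: [428.3, -197.5, 231.9]
ee_rot: [0.02, 1.0, 0.0, -0.001]
contact_force: [0.7, 0.3, 0.2]
gripper_width: 42.7
grasp_force: 0.0
```

>>> {"name": "apply_moves", "arguments": {
  "delta_rot": [
    [0,0,0],
    [0,0,0],
    [0,0,0],
    [0,0,0],
    [0,0,0],
    [0,0,0],
    [0,0,0],
    [0,0,0],
    [0,0,0],
    [0,0,0],
    [0,0,0],
    [0,0,0],
    [0,0,0],
    [0,0,0],
    [0,0,0],
    [0,0,0],
    [0,0,0],
    [0,0,0],
    [0,0,0],
    [0,0,0]
  ],
  "xyz": [
    [0,-0.5,0],
    [0,-0.5,0],
    [0,-0.5,0],
    [0,-0.5,0],
    [0,0,0],
    [0,0,0],
    [0,0,0],
    [0,0,0],
    [0,0,0],
    [0,0,0],
    [0,0,0],
    [0,0,0],
    [0,0,0],
    [0,0,0],
    [0,0,0],
    [0,0,0],
    [0,0,0],
    [0,0,0],
    [0,0,0],
    [0,0,0]
  ],
  "hand": [0,0,0,0,0,0,0,0,0,0,0,0,0,0,0,0,0,0,0,0]
}}

```text
clock: 27.83
position: [427.1, -247.6, 232.9]
ee_rot: [0.02, 1.0, 0.0, -0.0]
contact_force: [0.3, 0.6, 0.1]
gripper_width: 42.7
grasp_force: 0.0
```

```bash
python3 - <<'E'
from h import *
s=arm.read_state(); print(s["clock"],s["position"],s["contact_force"])
for k in range(2):
  sc=eyes.get_image("scene"); z=sc["range_z"]; v,u=np.nonzero(z>0); P=world(sc,np.c_[u,v],z[v,u])
  m=(P[:,0]>525)&(P[:,0]<600)&(abs(P[:,1]+203)<40)
  for a,b in ((85,115),(115,125),(145,185),(185,210),(205,222)):
    q=P[m&(P[:,2]>a)&(P[:,2]<b)]; print(a,len(q),np.percentile(q,[2,50,98],axis=0).round(1).tolist() if len(q) else "")
c=sc["frame"][90:200,220:330,::-1]
cv2.imwrite("pics/fin.png",cv2.resize(c,(600,600),interpolation=cv2.INTER_CUBIC))
E
```

```text
27.8333 [ 427.10053993 -247.56317667  232.9291474 ] [0.34969854 0.57746177 0.09936104]
85 181 [[536.4, -226.5, 90.5], [542.6, -213.5, 102.9], [569.6, -180.3, 113.9]]
115 113 [[537.6, -225.1, 115.6], [555.4, -206.8, 118.6], [581.1, -182.0, 122.6]]
145 113 [[536.3, -207.5, 145.4], [541.4, -203.9, 163.4], [580.3, -196.9, 184.0]]
185 83 [[539.1, -230.7, 185.8], [576.4, -214.8, 202.7], [599.6, -176.8, 207.0]]
205 7 [[561.8, -206.4, 205.4], [598.5, -203.8, 205.7], [599.5, -184.0, 209.0]]
85 181 [[536.4, -227.0, 90.2], [542.7, -213.4, 103.1], [568.4, -180.4, 113.3]]
115 113 [[538.1, -224.6, 115.6], [555.1, -207.2, 118.6], [581.7, -182.3, 123.4]]
145 112 [[535.5, -207.9, 146.3], [541.2, -204.0, 164.2], [579.1, -197.2, 184.1]]
185 78 [[539.2, -230.5, 185.7], [574.2, -215.3, 201.8], [599.5, -178.3, 206.5]]
205 14 [[563.3, -228.0, 205.0], [583.2, -220.0, 205.2], [599.2, -178.9, 207.5]]
```

View pics/fin.png

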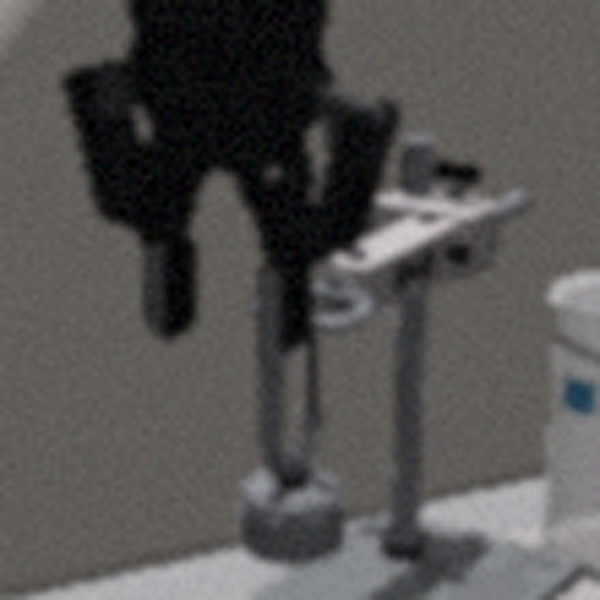

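```bash
python3 -c "
from bench import arm; print(arm.job_done())"
```

```text
the job is handed in; nothing more can be done
None
```

The larger weight is hanging from the load cell's eye, underside about 88 mm above the bench, with the gripper backed well clear; I handed the job in at about 28 s. The highest force I read at the eye was about 7.5 N, and I judge the gate shut because its spring force fell to zero, though I had no direct reading of it.

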